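# Switch on the gel tank at its guarded output switch

### The arm

A 6-joint arm with a two-finger parallel gripper is mounted at the origin on a cart in front of the work surface, level with it; the furniture and walls round the work are solid. World frame = base frame: x ahead of the robot, y to its left, z up, the work surface at z = 0. Lengths are in m, angles in rad, forces in N, time in s.
With the tool pointing down it reaches from about 0.375 to 0.925 m from the base axis. Payload 5.7 kg.
Tool frame: the origin (TCP) lies at the very end of the fingers, on their centre line; the grasp point (between the pads) lies 19 mm behind it; y points along the fingers, z is the direction in which the jaws open and shut, and the axes are right-handed (so a half turn about y gives the same grasp; the last joint's range is limited). The gripper opens to 85 mm and grips with 20 to 120 N. Pads are 22 mm wide; open, the fingers measure 114 mm over their backs; the gripper's body (76 mm by 85 mm) begins 54 mm behind the grasp point. The pads swing forward as they close: fully open they stand 13 mm farther back than shut.
Start: joints at [1.205, 0.359, 1.51, -0, 1.272, -0.115], TCP at [0.149, 0.581, 0.231] pointing down, gripper open.
Joint ranges: [-2.97, 2.97], [-1.01, 2.36], [0.21, 2.38], [-0.96, 4.11], [0.2, 2.71], [-2.98, 2.98]. Speed limits (rad/s): [2.39, 2.39, 3.14, 3.14, 3.14, 3.14].

### API

Orientations are given as a 3x3 rotation matrix whose columns are the frame's x, y, z axes.
In Python, from workcell import bot gives the robot as it stands.
- The arm moves only by the tool drive_tool, never from a script. Its argument "rows" is a list of rows, each an object with "linear": the shift along the tool's x, y, z in m, a list of three; "delta_rot": the turn, a rotation vector about the tool's x, y, z in rad, a list of three; "grip": the closure in counts, from 0 (fully open) to 255 (shut). A call has 1 to 20 rows; each row is the pose to reach, as a shift and turn from the pose commanded when the call began, along the tool's axes at that moment; what a row does not reach only later rows make up. A row lasts 1/10 s, in which the tool goes at most 50 mm and 8.59 degrees, less where a joint would pass 70% of its speed; a pose out of reach is approached as far as the arm can. A call with a gripper value outside its range is refused whole. The fingers move at their own pace and stop on an object; "force" is the grip in N (left out, the last holds). Time passes only in rows, so rows that repeat a pose let the fingers close. It gives the time, the measured TCP pose, the force and the opening at its end, in the units of the state.
- bot.get_obs(): the state, without advancing time (a new reading comes with each control period).
- bot.snapshot(name): name is "scene" or "top" or "wrist"; returns the picture (420x560x3 uint8, red, green, blue); there is no depth.
- bot.camera_info(name): a dict with "fx", "fy", "cx", "cy" (pixels), "R" (3x3) and "t" (3): a world point X has camera coordinates R X + t; the wrist camera has in their place "hand_eye" (4x4, takes a point from camera to tool coordinates, whose origin is the TCP and whose axes are the tool frame's). Camera axes: x right, y down, z forward; pixel columns grow to the right and rows downward; lengths in m; the calibration is good to about 2 mm. A picture is of the moment at which its call begins: read the wrist's pose just before it. camera_info takes no time and is no camera call.
- bot.finish_job(): hands the job in, once; it reports no verdict.
The state is a dict: "t": time; "joints": joint angles; "joint_velocities": joint speeds; "joint_torque": joint torques, N m; "tcp_pos": TCP position; "tool_rot": TCP orientation; "contact_force": force on the tool from outside, world axes, zero at the start; "ft_torque": the same for the moment, N m; "gripper_width": finger opening in m.
Only numpy, scipy, OpenCV 4.12 (cv2) and the standard library are available. Lean on these libraries where they do the work, as an engineer would, in place of code of your own. Each camera call takes 0.05 s, during which the arm holds its last target.

### The job

The gel tank is loaded and its lid is shut: switch its output on at the grey switch box. Hook a fingertip under the front lip of the red guard and lift it, and while the guard rests on the back of the fingers push the toggle beneath it away from the front of the box until it snaps over, then draw the fingers out so that the guard drops shut over it. Push the toggle, do not take it between the fingers; do not shift or tip the box, and leave the tank and the other things on the bench as they are.

Things in the scene. Friction and masses are not known exactly. Their poses are not given: they have to be found in the camera images.
- switch_box: grey switch box with aluminium top, loose on rubber feet, 1.2 to 1.8 kg, 110 (x) by 124 (y) by 70 mm high without guard. Origin: centre of its underside; z up, -x is its front (blank silver plate), turned 50 to 80 degrees to the robot's right, +x its back; offsets below are in this frame. Black bezel under the guard: top at 73 mm. It stands right or left of the gel tank, clear in front and above
- guard (a joint): guard angle, rad: 0 shut, grows as the front is lifted, stop at 1.9. Translucent red hood 66 mm wide, 60 mm between its cheeks; top plate's underside 110 mm above the box's underside; front skirt 50 mm before the hinge, its foot at 96 mm; the top runs on forward past the skirt as a lip. Weight and a light spring (0.5 N at the lip) always shut it, clear of the toggle in both positions
- toggle (a joint): angle of the toggle, rad: 0 off (leans 0.33 rad to the front), 0.66 on (leans 0.33 rad to the back). Over-centre: it snaps to the nearer end from the middle at 0.33; about 2.5 N at the tip
- guard_lip (a point): middle of the front edge of the guard's lip (66 mm wide, 3 mm thick, rolled edge 5 mm), at its underside. Guard shut: 68 mm before the box's origin, 110 mm above its underside, 13 mm out beyond the box's front face, so that there is free air below it to the box's top (40 mm) and to the bench
- guard_hinge (a point): middle of the guard's hinge pin (axis along y of the box), above the box's origin, 84 mm above its underside
- toggle_tip (a point): centre of the thick end of the steel toggle, 3 mm short of its top. The toggle (29 mm long, 6 to 9 mm thick) turns about an axis along y, 31 mm before the box's origin and 77 mm above its underside. Off, this point is 39 mm before the origin; on, 23 mm before it; both 102 mm above the underside
- gel_tank: white electrophoresis tank with shut lid, 206 x 189 x 82 mm, beside the switch box, origin at the centre of its underside; leave alone
- timer: small white timer with blue and red buttons, 68 x 64 x 19 mm, origin at the centre of its underside; leave alone
- pen_red: red and white marker pen lying on the bench, 142 mm long, 13 mm thick, along its y axis, origin at the centre of its underside; leave alone
- tweezers: steel tweezers lying on the bench, 129 mm long, 9 mm thick, along its y axis, origin at the centre of the underside; leave alone
- bottle_100: small clear bottle with a blue cap, 56 mm across, 110 mm high, origin at the centre of its underside; leave alone

How it is judged:
On the way, in this order (a step that is already met when the one before it is completed fails the run):
1. the guard is lifted while the toggle is still off (value of joint guard above 0.12 rad and value of joint toggle below 0.2 rad), for 0.1 s.
2. the toggle is on while the guard is still up (value of joint toggle above 0.58 rad and value of joint guard above 0.15 rad), for 0.1 s.
3. the guard has dropped shut over the switched-on toggle (value of joint guard below 0.06 rad and value of joint toggle above 0.58 rad), for 0.2 s.
At the end, for the whole second after the job is handed in: The toggle is on (joint above 0.58 of 0.66 rad), the guard is shut over it (below 0.06 rad), the box stands flat within 15 mm of where it was, and the tank, timer, pen, tweezers and bottle are within 10 mm of where they were (all of step 3 and distance of switch_box from where it was at the start of the episode below 0.015 m and angle between switch_box's own z axis and vertical below 0.03 rad and distance of each of gel_tank, timer, pen_red, tweezers, bottle_100 from where it was at the start of the episode below 0.01 m); the robot touches nothing.
It fails at once if the switch box is shifted more than 15 mm (distance of switch_box from where it was at the start of the episode above 0.015 m).
It fails at once if the switch box is lifted or tipped (0.12 rad) (angle between switch_box's own z axis and vertical above 0.12 rad).
It fails at once if the toggle is taken between the fingers (its tip within 8 mm of the grasp point) (distance between the grasp point and toggle_tip below 0.008 m).
It fails at once if the gel tank is moved more than 10 mm (distance of gel_tank from where it was at the start of the episode above 0.01 m).
It fails at once if the timer, pen, tweezers or bottle is moved more than 10 mm (distance of any of timer, pen_red, tweezers, bottle_100 from where it was at the start of the episode above 0.01 m).
It also fails if it takes over 38 s, if anything falls off the work surface, if the arm or the gripper's body presses on something with over 40 N, if the wrist force passes 120 N, or if a joint passes its speed limit or range.

## Working session

There is one attempt and no reset: what is moved stays moved. The work goes in short steps, Python scripts to look and compute and a tool call to move; the robot and the scene stay as the last step left them, time stands still between calls to the robot, and variables do not carry over. Pictures are saved under pics/ and viewed, and the job is handed in when it is done.

Besides the shell and the picture viewer there is one more tool, called after "Request:" as name([rows], argument=value, ...), one row to a line, values as JSON. drive_tool: Moves the arm, as the interface text tells. Its arguments: {"type":"object","properties":{"rows":{"type":"array"},"force":{"type":"number"}},"required":["rows"]}

```bash
mkdir -p pics; ls; python3 - <<'E'
from workcell import bot
import cv2,numpy as np
np.set_printoptions(precision=4,suppress=True)
o=bot.get_obs(); print(o)
for n in("scene","top"):
    cv2.imwrite(f"pics/{n}0.png",bot.snapshot(n)[:,:,::-1]); print(n,bot.camera_info(n))
print(bot.camera_info("wrist"))
E
```

```text
pics
{'t': 0.0, 'joints': array([ 1.2049,  0.3595,  1.5115,  0.    ,  1.2725, -0.1151]), 'joint_velocities': array([-0.0024, -0.0017,  0.    ,  0.0002, -0.0001,  0.    ]), 'joint_torque': array([  0.0012, -52.7592, -27.8632,  -0.0001,   0.0131,  -0.0001]), 'tcp_pos': array([0.1487, 0.5806, 0.2305]), 'tool_rot': array([[ 0.9687, -0.0007,  0.2482],
       [-0.2482, -0.0017,  0.9687],
       [-0.0002, -1.    , -0.0019]]), 'contact_force': array([ 0.6001, -0.0918, -0.2017]), 'ft_torque': array([0.0044, 0.055 , 0.004 ]), 'gripper_width': 0.08584697977025313}
scene {'fx': 519.5318048107986, 'fy': 519.5318048107986, 'cx': 279.270238602827, 'cy': 210.22612142313295, 'R': array([[ 0.7585, -0.6517,  0.0046],
       [-0.3754, -0.4427, -0.8143],
       [ 0.5327,  0.6159, -0.5804]]), 't': array([-0.4188,  0.2943,  0.7597])}
top {'fx': 428.1946325839595, 'fy': 428.1946325839595, 'cx': 272.4642029216935, 'cy': 205.1954340500074, 'R': array([[-0.0158, -0.9997, -0.02  ],
       [-0.9877,  0.0188, -0.1553],
       [ 0.1556,  0.0173, -0.9877]]), 't': array([0.0062, 0.5577, 0.9911])}
{'fx': 344.36282266860064, 'fy': 344.36282266860064, 'cx': 278.21167014720413, 'cy': 218.54649837589028, 'hand_eye': array([[-0.0013,  0.95  ,  0.3124, -0.0786],
       [ 0.0013, -0.3124,  0.95  , -0.1425],
       [ 1.    ,  0.0016, -0.0008, -0.0004],
       [ 0.    ,  0.    ,  0.    ,  1.    ]])}
```

View pics/scene0.png

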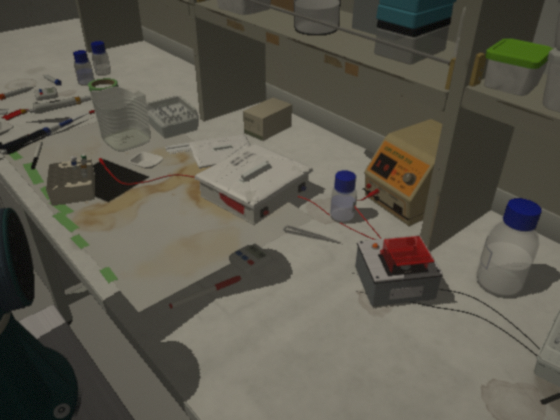

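View pics/top0.png

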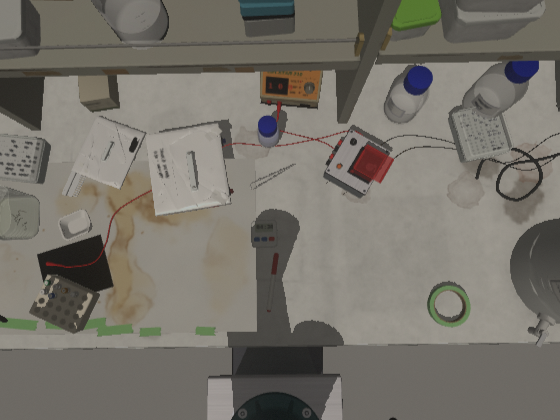

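```bash
python3 - <<'E'
import cv2
a=cv2.imread("pics/top0.png")[110:210,310:410]; b=cv2.imread("pics/scene0.png")[225:315,340:450]
cv2.imwrite("pics/ztop.png",cv2.resize(a,None,fx=6,fy=6,interpolation=cv2.INTER_CUBIC))
cv2.imwrite("pics/zscene.png",cv2.resize(b,None,fx=6,fy=6,interpolation=cv2.INTER_CUBIC))
E
```

```text
(no output)
```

View pics/ztop.png

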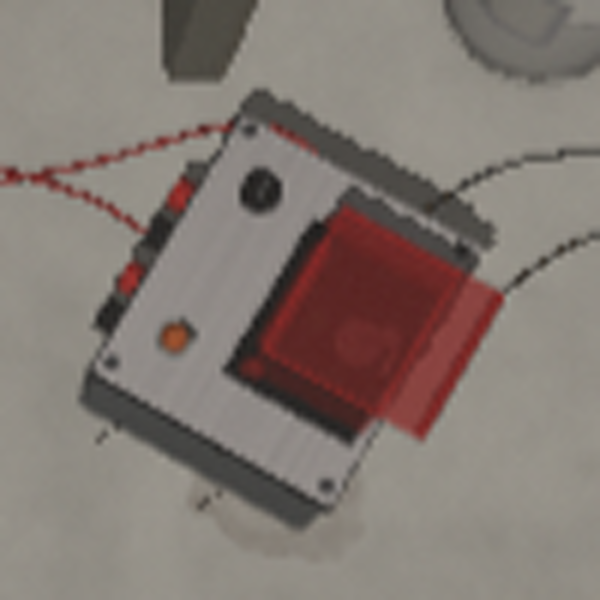

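View pics/zscene.png

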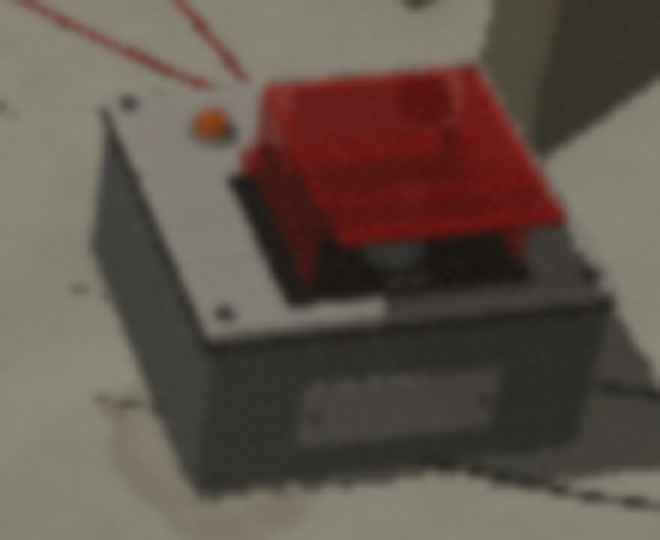

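```bash
cat > h.py <<'E'
import numpy as np,cv2
from workcell import bot
np.set_printoptions(precision=4,suppress=True)
def cast(info,px,z,R=None,t=None):
    R=np.array(info["R"]);t=np.array(info["t"]);c=-R.T@t
    d=R.T@np.array([(px[0]-info["cx"])/info["fx"],(px[1]-info["cy"])/info["fy"],1])
    return c+d*(z-c[2])/d[2]
def wristinfo(o):
    i=dict(bot.camera_info("wrist"));H=np.array(i["hand_eye"]);T=np.eye(4);T[:3,:3]=o["tool_rot"];T[:3,3]=o["tcp_pos"]
    W=np.linalg.inv(T@H);i["R"]=W[:3,:3];i["t"]=W[:3,3];return i
def proj(i,X):
    p=np.array(i["R"])@X+i["t"];return np.array([i["fx"]*p[0]/p[2]+i["cx"],i["fy"]*p[1]/p[2]+i["cy"]])
E
python3 - <<'E'
from h import *
i=bot.camera_info("top");s=bot.camera_info("scene")
T=lambda x,y,z:cast(i,(310+x/6-.4,110+y/6-.4),z)
S=lambda x,y,z:cast(s,(340+x/6-.4,225+y/6-.4),z)
for n,f,pts in(("top",T,[("BL",240,112,.07),("BR",98,370,.07),("FR",338,508,.07),("FL",483,258,.07),("lipL",503,292,.11),("lipR",422,440,.11)]),
  ("scene",S,[("BR",103,105,.07),("FR",210,345,.07),("FL",610,300,.07),("lipR",340,245,.11),("lipL",563,215,.11)])):
    P={k:f(x,y,z) for k,x,y,z in pts}
    print(n,P)
    for a,b in(("BR","FR"),("FR","FL"),("lipR","lipL")):
        d=P[b]-P[a];print(a,b,np.linalg.norm(d),np.degrees(np.arctan2(d[1],d[0])))
E
```

```text
top {'BL': array([ 0.738 , -0.1931,  0.07  ]), 'BR': array([ 0.6329, -0.1324,  0.07  ]), 'FR': array([ 0.5755, -0.2243,  0.07  ]), 'FL': array([ 0.6753, -0.2868,  0.07  ]), 'lipL': array([ 0.6506, -0.2829,  0.11  ]), 'lipR': array([ 0.5938, -0.2491,  0.11  ])}
BR FR 0.10837584585188524 -121.9730958129487
FR FL 0.11779747946570422 -32.01229426949032
lipR lipL 0.06618836113286027 -30.75428936464683
scene {'BR': array([ 0.6293, -0.1323,  0.07  ]), 'FR': array([ 0.572 , -0.2255,  0.07  ]), 'FL': array([ 0.6746, -0.2881,  0.07  ]), 'lipR': array([ 0.594 , -0.2476,  0.11  ]), 'lipL': array([ 0.6515, -0.2799,  0.11  ])}
BR FR 0.10935798664402462 -121.58707734359704
FR FL 0.12013734601835024 -31.403116888093038
lipR lipL 0.06595482619375473 -29.392544921136675
```

```bash
python3 - <<'E'
from h import *
i=bot.camera_info("top");s=bot.camera_info("scene")
for p in((510,270),(530,225),(545,330),(430,305),(455,110),(350,120),(478,160),(405,125)):
    print(p,[cast(i,p,z)[:2] for z in(0,.2,.4)])
for k in(i,s): print(-np.array(k["R"]).T@k["t"])
a=cv2.imread("pics/top0.png")[90:350,380:560]
cv2.imwrite("pics/z2.png",cv2.resize(a,None,fx=3,fy=2.3,interpolation=cv2.INTER_CUBIC))
E
```

```text
(510, 270) [array([ 0.394 , -0.5785]), array([ 0.3945, -0.4739]), array([ 0.395 , -0.3694])]
(530, 225) [array([ 0.503 , -0.6385]), array([ 0.4831, -0.5227]), array([ 0.4631, -0.4068])]
(545, 330) [array([ 0.2517, -0.6466]), array([ 0.2789, -0.5293]), array([ 0.3061, -0.4119])]
(430, 305) [array([ 0.3136, -0.3791]), array([ 0.3292, -0.3119]), array([ 0.3448, -0.2448])]
(455, 110) [array([ 0.805 , -0.4791]), array([ 0.7284, -0.3932]), array([ 0.6518, -0.3073])]
(350, 120) [array([ 0.7843, -0.2072]), array([ 0.7115, -0.1723]), array([ 0.6388, -0.1374])]
(478, 160) [array([ 0.6708, -0.5261]), array([ 0.6194, -0.4313]), array([ 0.5679, -0.3366])]
(405, 125) [array([ 0.7675, -0.3479]), array([ 0.6979, -0.2866]), array([ 0.6283, -0.2254])]
[ 0.3967 -0.0214  1.0656]
[ 0.0234 -0.6105  0.6826]
```

View pics/z2.png

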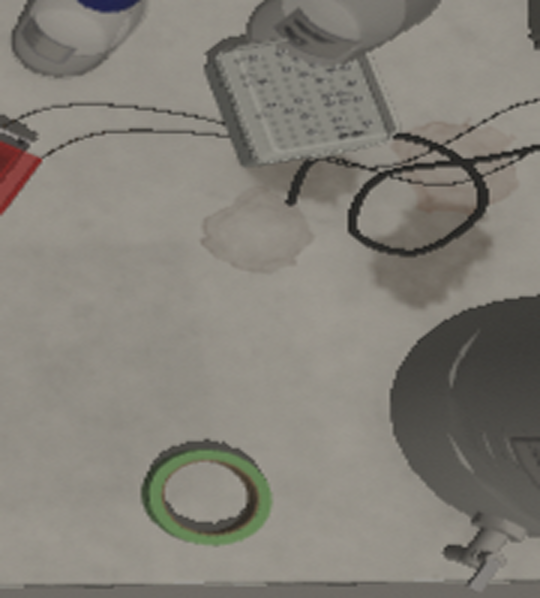

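The box is at about (0.657, -0.207) with its front facing about -120.5°. The lip centre is at about (0.6225, -0.265), and both views agree to 2 mm. I'll raise the tool and swing it over first.

Request:
drive_tool([
  {"linear":[0,-0.05,0],"delta_rot":[0,0,0],"grip":255},
  {"linear":[0.03,-0.07,-0.025],"delta_rot":[0,0.08,0],"grip":255},
  {"linear":[0.07,-0.07,-0.055],"delta_rot":[0,0.16,0],"grip":255},
  {"linear":[0.459,-0.07,-0.379],"delta_rot":[0,0.92,0],"grip":255},
  {"linear":[0.459,-0.07,-0.379],"delta_rot":[0,0.92,0],"grip":255},
  {"linear":[0.459,-0.07,-0.379],"delta_rot":[0,0.92,0],"grip":255},
  {"linear":[0.459,-0.07,-0.379],"delta_rot":[0,0.92,0],"grip":255},
  {"linear":[0.459,-0.07,-0.379],"delta_rot":[0,0.92,0],"grip":255},
  {"linear":[0.459,-0.07,-0.379],"delta_rot":[0,0.92,0],"grip":255},
  {"linear":[0.459,-0.07,-0.379],"delta_rot":[0,0.92,0],"grip":255},
  {"linear":[0.459,-0.07,-0.379],"delta_rot":[0,0.92,0],"grip":255},
  {"linear":[0.459,-0.07,-0.379],"delta_rot":[0,0.92,0],"grip":255},
  {"linear":[0.459,-0.07,-0.379],"delta_rot":[0,0.92,0],"grip":255},
  {"linear":[0.459,-0.07,-0.379],"delta_rot":[0,0.92,0],"grip":255},
  {"linear":[0.459,-0.07,-0.379],"delta_rot":[0,0.92,0],"grip":255},
  {"linear":[0.459,-0.07,-0.379],"delta_rot":[0,0.92,0],"grip":255},
  {"linear":[0.459,-0.07,-0.379],"delta_rot":[0,0.92,0],"grip":255},
])

```text
t: 1.8
tcp_pos: [0.4983, 0.1015, 0.3011]
tool_rot: [[0.391, -0.001, 0.92], [-0.92, 0.0, 0.391], [-0.001, -1.0, -0.001]]
contact_force: [0.2, 0.3, -0.2]
gripper_width: -0.0002
```

Request:
drive_tool([
  {"linear":[0.458,0,-0.127],"delta_rot":[0,0.934,0],"grip":255},
  {"linear":[0.458,0,-0.127],"delta_rot":[0,0.934,0],"grip":255},
  {"linear":[0.458,0,-0.127],"delta_rot":[0,0.934,0],"grip":255},
  {"linear":[0.458,0,-0.127],"delta_rot":[0,0.934,0],"grip":255},
  {"linear":[0.458,0,-0.127],"delta_rot":[0,0.934,0],"grip":255},
  {"linear":[0.458,0,-0.127],"delta_rot":[0,0.934,0],"grip":255},
  {"linear":[0.458,0,-0.127],"delta_rot":[0,0.934,0],"grip":255},
  {"linear":[0.458,0,-0.127],"delta_rot":[0,0.934,0],"grip":255},
  {"linear":[0.458,0,-0.127],"delta_rot":[0,0.934,0],"grip":255},
  {"linear":[0.458,0,-0.127],"delta_rot":[0,0.934,0],"grip":255},
  {"linear":[0.458,0,-0.127],"delta_rot":[0,0.934,0],"grip":255},
  {"linear":[0.458,0,-0.127],"delta_rot":[0,0.934,0],"grip":255},
  {"linear":[0.458,0,-0.127],"delta_rot":[0,0.934,0],"grip":255},
])

```text
t: 3.1
tcp_pos: [0.5611, -0.3689, 0.3014]
tool_rot: [[-0.507, -0.0, 0.862], [-0.862, 0.001, -0.507], [-0.001, -1.0, -0.001]]
contact_force: [0.1, 0.7, 0.1]
gripper_width: 0.0001
```

```bash
python3 - <<'E'
from h import *
o=bot.get_obs();print(o)
cv2.imwrite("pics/w1.png",bot.snapshot("wrist")[:,:,::-1])
E
```

```text
{'t': 3.1, 'joints': array([-0.6846,  0.4156,  1.2469,  0.0004,  1.4798, -0.1527]), 'joint_velocities': array([ 0.0002, -0.0081,  0.0013, -0.0013, -0.0019, -0.0014]), 'joint_torque': array([ -0.7523, -58.7409, -30.9855,  -0.0497,  -0.0369,   0.004 ]), 'tcp_pos': array([ 0.5611, -0.3689,  0.3014]), 'tool_rot': array([[-0.5072, -0.0004,  0.8618],
       [-0.8618,  0.0008, -0.5072],
       [-0.0005, -1.    , -0.0007]]), 'contact_force': array([0.1251, 0.6879, 0.0667]), 'ft_torque': array([ 0.0301, -0.0007,  0.0289]), 'gripper_width': 0.0001293669762171731}
```

View pics/w1.png

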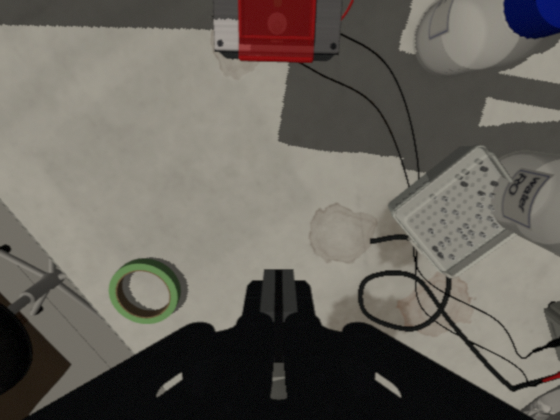

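Request:
drive_tool([
  {"linear":[-0.04,0,0],"delta_rot":[0,0,0.1],"grip":255},
  {"linear":[-0.079,0.02,0],"delta_rot":[0,0,0.2],"grip":255},
  {"linear":[-0.079,0.03,0],"delta_rot":[0,0,0.785],"grip":255},
  {"linear":[-0.079,0.03,0],"delta_rot":[0,0,0.785],"grip":255},
  {"linear":[-0.079,0.03,0],"delta_rot":[0,0,0.785],"grip":255},
  {"linear":[-0.079,0.03,0],"delta_rot":[0,0,0.785],"grip":255},
  {"linear":[-0.079,0.03,0],"delta_rot":[0,0,0.785],"grip":255},
  {"linear":[-0.079,0.03,0],"delta_rot":[0,0,0.785],"grip":255},
  {"linear":[-0.079,0.03,0],"delta_rot":[0,0,0.785],"grip":255},
  {"linear":[-0.079,0.03,0],"delta_rot":[0,0,0.785],"grip":255},
])

```text
t: 4.15
tcp_pos: [0.6021, -0.3018, 0.2729]
tool_rot: [[-0.358, 0.359, 0.862], [-0.612, 0.607, -0.507], [-0.705, -0.709, 0.003]]
contact_force: [0.5, -0.5, 0.8]
gripper_width: 0.0001
```

```bash
python3 - <<'E'
from h import *
o=bot.get_obs();print(o["joints"],o["tcp_pos"],o["tool_rot"],o["contact_force"])
cv2.imwrite("pics/w2.png",bot.snapshot("wrist")[:,:,::-1])
cv2.imwrite("pics/s2.png",bot.snapshot("scene")[:,:,::-1])
i=wristinfo(o)
bx=np.array([.5075,.8616,0]);by=np.array([-.8616,.5075,0]);O=np.array([.657,-.207,0])
for p in((-.068,.033,.11),(-.068,-.033,.11),(-.055,.062,.07),(-.055,-.062,.07)): print(p,proj(i,O+p[0]*bx+p[1]*by+[0,0,p[2]]))
E
```

```text
[-0.943   0.5657  1.3311  0.7041  1.6092 -0.5196] [ 0.6021 -0.3018  0.2729] [[-0.3578  0.3588  0.8621]
 [-0.6124  0.6068 -0.5068]
 [-0.7049 -0.7093  0.0026]] [ 0.5337 -0.5288  0.772 ]
(-0.068, 0.033, 0.11) [240.1289 289.6896]
(-0.068, -0.033, 0.11) [310.152  289.9193]
(-0.055, 0.062, 0.07) [217.028 287.466]
(-0.055, -0.062, 0.07) [333.6461 287.8507]
```

View pics/w2.png

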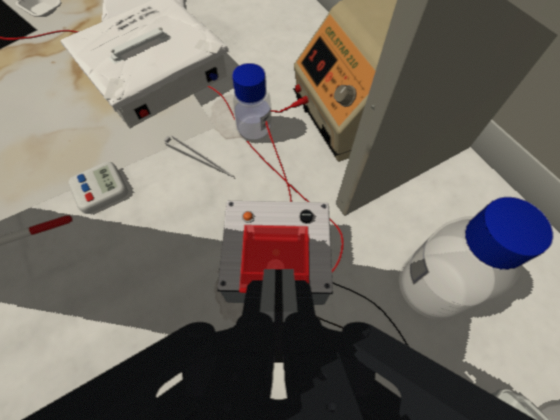

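View pics/s2.png

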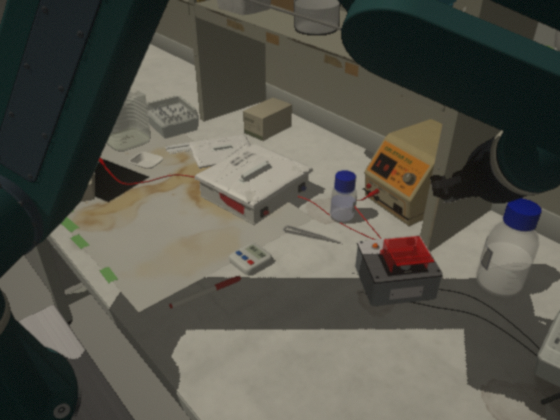

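Request:
drive_tool([
  {"linear":[0.032,0.036,0],"delta_rot":[0,0,0],"grip":255},
  {"linear":[0.065,0.072,0],"delta_rot":[0,0,0],"grip":255},
  {"linear":[0.097,0.108,0],"delta_rot":[0,0,0],"grip":255},
  {"linear":[0.12,0.133,-0.001],"delta_rot":[0,0,0],"grip":255},
  {"linear":[0.129,0.1435,-0.001],"delta_rot":[0,0,0],"grip":255},
  {"linear":[0.129,0.1435,-0.001],"delta_rot":[0,0,0],"grip":255},
  {"linear":[0.129,0.1435,-0.001],"delta_rot":[0,0,0],"grip":255},
])

```text
t: 4.95
tcp_pos: [0.6064, -0.2944, 0.0803]
tool_rot: [[-0.359, 0.361, 0.861], [-0.61, 0.607, -0.509], [-0.707, -0.708, 0.002]]
contact_force: [-0.7, 0.2, 0.2]
gripper_width: -0.0
```

```bash
cat >> h.py <<'E'
bx=np.array([.5075,.8616,0]);by=np.array([-.8616,.5075,0]);O=np.array([.657,-.207,0])
def st(n=None,cams=("wrist","scene")):
    o=bot.get_obs();p=o["tcp_pos"]-O;R=o["tool_rot"]
    print("t",o["t"],"box mm",np.round(1000*np.array([p@bx,p@by,p[2]]),1),"q",o["joints"],"F",o["contact_force"]);print(R)
    for c in cams:
        if n: cv2.imwrite(f"pics/{c}_{n}.png",bot.snapshot(c)[:,:,::-1])
E
python3 - <<'E'
from h import *
st("3")
b=cv2.imread("pics/scene_3.png")[180:330,330:520]
cv2.imwrite("pics/scene_3z.png",cv2.resize(b,None,fx=4,fy=4,interpolation=cv2.INTER_CUBIC))
E
```

```text
t 4.95 box mm [-101.    -0.7   80.3] q [-0.9328  0.779   1.4621  0.7327  1.3432 -0.7382] F [-0.6645  0.2055  0.1578]
[[-0.3586  0.3608  0.8609]
 [-0.6101  0.6075 -0.5087]
 [-0.7066 -0.7077  0.0023]]
```

View pics/wrist_3.png

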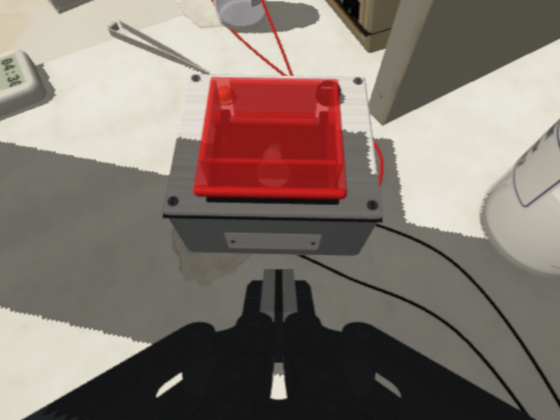

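View pics/scene_3z.png

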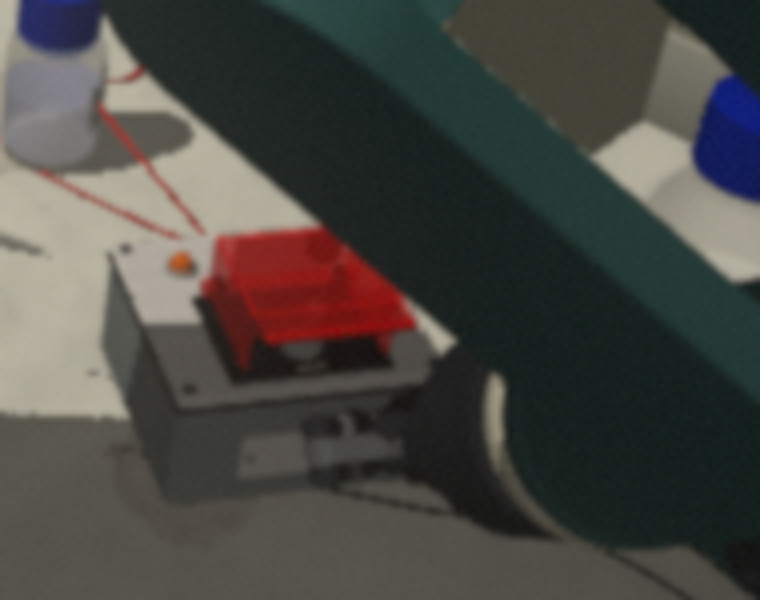

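```bash
python3 - <<'E'
from h import *
o=bot.get_obs();i=wristinfo(o)
for p in((-.068,.033,.11),(-.068,-.033,.11),(-.055,.062,.07),(-.055,-.062,.07),(.055,.062,.07),(.055,-.062,.07)): print(p,proj(i,O+p[0]*bx+p[1]*by+[0,0,p[2]]))
a=cv2.imread("pics/wrist_3.png")[60:340,150:400]
cv2.imwrite("pics/wrist_3z.png",cv2.resize(a,None,fx=2.14,fy=2.14,interpolation=cv2.INTER_CUBIC))
E
```

```text
(-0.068, 0.033, 0.11) [196.2191 191.307 ]
(-0.068, -0.033, 0.11) [348.3102 191.7036]
(-0.055, 0.062, 0.07) [161.2541 208.631 ]
(-0.055, -0.062, 0.07) [384.8086 209.1561]
(0.055, 0.062, 0.07) [185.2943  69.8119]
(0.055, -0.062, 0.07) [362.8557  70.5952]
```

View pics/wrist_3z.png

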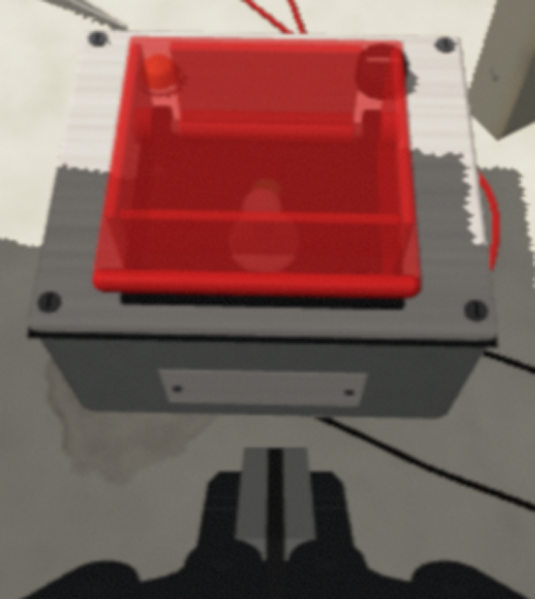

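Request:
drive_tool([
  {"linear":[-0.01,0.01,0],"delta_rot":[0,0,0],"grip":255},
  {"linear":[-0.02,0.02,0],"delta_rot":[0,0,0],"grip":255},
  {"linear":[-0.029,0.029,0],"delta_rot":[0,0,0],"grip":255},
  {"linear":[-0.029,0.029,0],"delta_rot":[0,0,0],"grip":255},
  {"linear":[-0.029,0.029,0],"delta_rot":[0,0,0],"grip":255},
])

```text
t: 5.55
tcp_pos: [0.6264, -0.2577, 0.0787]
tool_rot: [[-0.359, 0.359, 0.861], [-0.61, 0.609, -0.508], [-0.707, -0.708, -0.0]]
contact_force: [-0.1, -0.9, -0.0]
gripper_width: 0.0005
```

```bash
cat >> h.py <<'E'
def zz(n):
    a=cv2.imread(f"pics/wrist_{n}.png")[60:340,150:400]
    a=cv2.resize(a,None,fx=1.8,fy=1.8,interpolation=cv2.INTER_CUBIC)
    b=cv2.imread(f"pics/scene_{n}.png")[215:325,350:450];b=cv2.resize(b,(400,440),interpolation=cv2.INTER_CUBIC)
    b=cv2.copyMakeBorder(b,0,a.shape[0]-440,0,0,cv2.BORDER_CONSTANT)
    cv2.imwrite(f"pics/z_{n}.png",np.hstack([a,b])[:, :800])
E
python3 - <<'E'
from h import *
st("4");zz("4")
E
```

```text
t 5.55 box mm [-59.2   0.6  78.7] q [-0.8769  0.7696  1.4929  0.7619  1.2998 -0.719 ] F [-0.107  -0.9133 -0.0295]
[[-0.3594  0.3588  0.8615]
 [-0.6096  0.6087 -0.5078]
 [-0.7066 -0.7076 -0.    ]]
```

View pics/z_4.png

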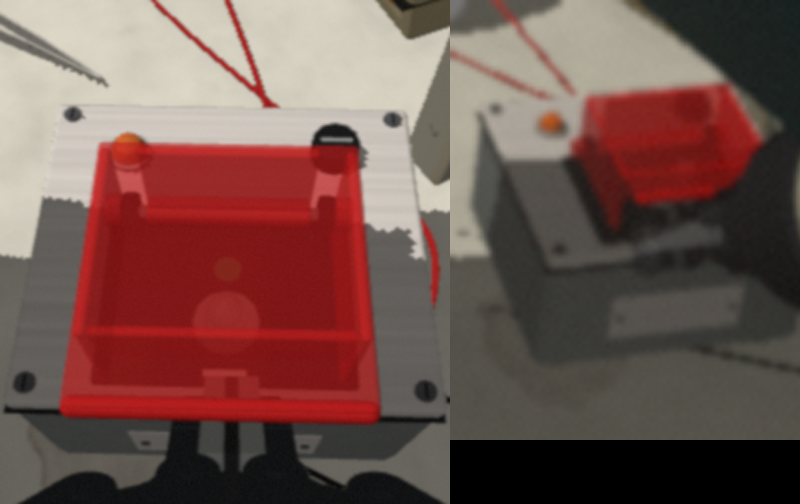

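Request:
drive_tool([
  {"linear":[-0.002,0.002,0],"delta_rot":[0,0,0],"grip":255},
  {"linear":[-0.006,-0.002,0],"delta_rot":[0,0,0],"grip":255},
  {"linear":[-0.009,-0.005,0],"delta_rot":[0,0,0],"grip":255},
  {"linear":[-0.012,-0.008,0],"delta_rot":[0,0,0],"grip":255},
  {"linear":[-0.016,-0.012,0],"delta_rot":[0,0,0],"grip":255},
  {"linear":[-0.016,-0.012,0],"delta_rot":[0,0,0],"grip":255},
  {"linear":[-0.016,-0.012,0],"delta_rot":[0,0,0],"grip":255},
])

```text
t: 6.35
tcp_pos: [0.6278, -0.2565, 0.0987]
tool_rot: [[-0.36, 0.36, 0.861], [-0.609, 0.608, -0.509], [-0.706, -0.708, 0.001]]
contact_force: [0.6, -0.5, 0.3]
gripper_width: -0.0002
```

```bash
python3 - <<'E'
from h import *
st("5");zz("5")
E
```

```text
t 6.35 box mm [-57.5   0.   98.7] q [-0.8745  0.7424  1.4877  0.7581  1.3206 -0.6943] F [ 0.6032 -0.5326  0.3403]
[[-0.3598  0.3602  0.8607]
 [-0.6095  0.6077 -0.5092]
 [-0.7064 -0.7078  0.0009]]
```

View pics/z_5.png

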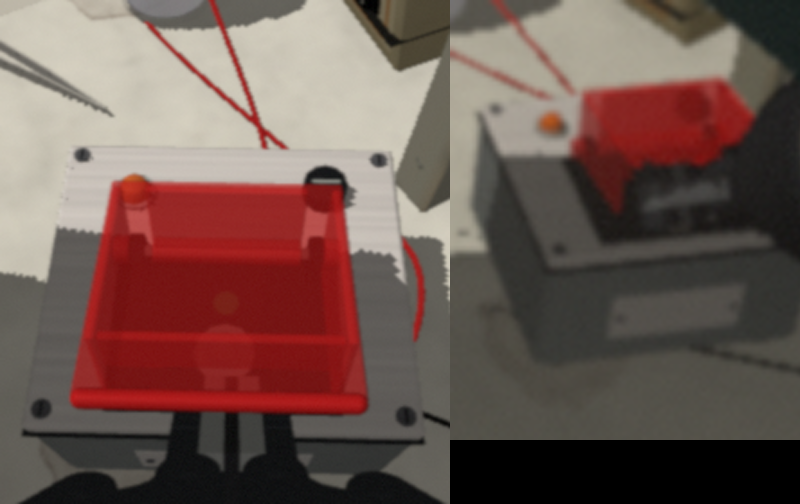

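```bash
cat >> h.py <<'E'
def lip(i,th,off=-.002):
    a=th+np.arctan2(26,68);r=.0728
    return [proj(i,O+(off-r*np.cos(a))*bx+s*by+[0,0,.084+r*np.sin(a)]) for s in(.033,-.033)]
E
python3 - <<'E'
from h import *
o=bot.get_obs();i=wristinfo(o)
for th in(0,.1,.15,.2,.25,.3):print(th,*lip(i,th))
o["tcp_pos"]=np.array([.6264,-.2577,.0787]);i=wristinfo(o);print("pic4",*lip(i,0))
E
```

```text
0 [196.4453 307.6102] [354.0083 307.5808]
0.1 [193.7626 296.69  ] [356.5411 296.6692]
0.15 [192.4878 290.4238] [357.7452 290.4082]
0.2 [191.2701 283.6342] [358.8958 283.6245]
0.25 [190.1194 276.3391] [359.9836 276.3359]
0.3 [189.0454 268.5628] [360.9993 268.5667]
pic4 [186.898 290.851] [365.1247 290.8338]
```

Request:
drive_tool([
  {"linear":[-0.002,0.0035,0],"delta_rot":[0,0,0],"grip":255},
  {"linear":[-0.004,0.007,0],"delta_rot":[0,0,0],"grip":255},
  {"linear":[-0.006,0.01,0],"delta_rot":[0,0,0],"grip":255},
  {"linear":[-0.0075,0.013,0],"delta_rot":[0,0,0],"grip":255},
  {"linear":[-0.0092,0.0155,0],"delta_rot":[0,0,0],"grip":255},
  {"linear":[-0.0092,0.0155,0],"delta_rot":[0,0,0],"grip":255},
  {"linear":[-0.0092,0.0155,0],"delta_rot":[0,0,0],"grip":255},
])

```text
t: 7.15
tcp_pos: [0.6365, -0.2404, 0.0936]
tool_rot: [[-0.36, 0.359, 0.861], [-0.609, 0.609, -0.508], [-0.707, -0.707, -0.001]]
contact_force: [-1.2, -0.2, -0.7]
gripper_width: 0.0005
```

```bash
python3 - <<'E'
from h import *
st("6");zz("6")
E
```

```text
t 7.15 box mm [-39.2   0.7  93.6] q [-0.8496  0.7452  1.5001  0.7719  1.298  -0.6898] F [-1.1762 -0.2425 -0.6768]
[[-0.36    0.3589  0.8611]
 [-0.6087  0.6091 -0.5084]
 [-0.707  -0.7073 -0.0008]]
```

View pics/z_6.png

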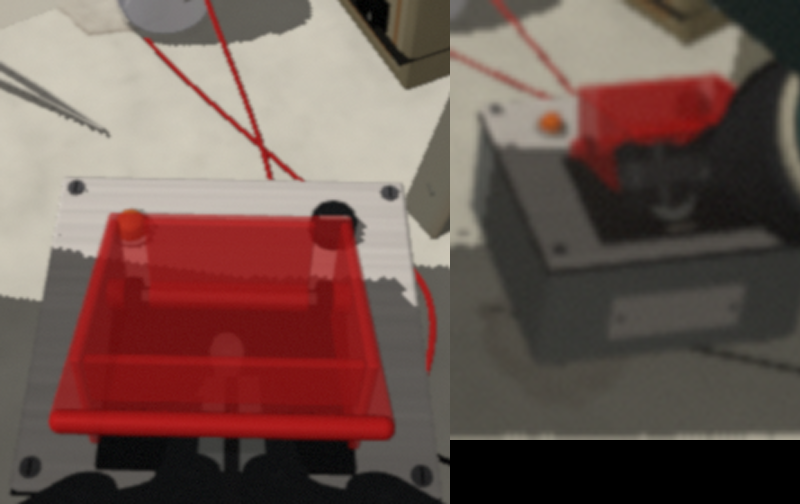

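```bash
python3 - <<'E'
from h import *
o=bot.get_obs();i=wristinfo(o)
for x in(-.039,-.031,-.023):
  p=proj(i,O+(x-.002)*bx+[0,0,.102 if x!=-.031 else .103]);print(x,p,(p-[150,60])*1.8)
for th in(.2,.3,.4):print(th,[(q-[150,60])*1.8 for q in lip(i,th)])
a=cv2.imread("pics/wrist_6.png")[200:310,190:370]
cv2.imwrite("pics/w6z.png",cv2.resize(a,None,fx=4.4,fy=4.4,interpolation=cv2.INTER_CUBIC))
E
```

```text
-0.039 [276.1972 283.8633] [227.155  402.9539]
-0.031 [276.2351 265.8538] [227.2232 370.5369]
-0.023 [276.2892 250.0771] [227.3205 342.1389]
0.2 [array([ 60.6227, 483.6443]), array([392.1162, 483.7059])]
0.3 [array([ 55.8166, 456.0658]), array([396.7306, 456.1423])]
0.4 [array([ 51.7391, 424.448 ]), array([400.6529, 424.5417])]
```

View pics/w6z.png

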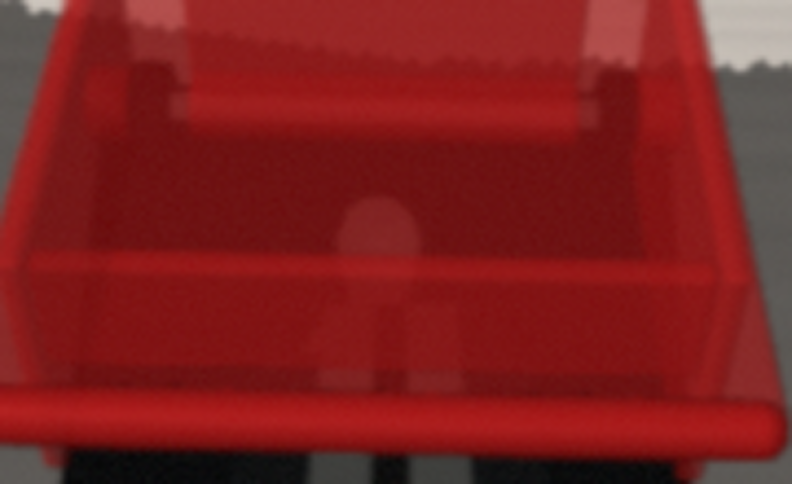

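```bash
python3 - <<'E'
from h import *
o=bot.get_obs()
for n,p in(("4",[.6264,-.2577,.0787]),("5",[.6278,-.2565,.0987])):
  o["tcp_pos"]=np.array(p);i=wristinfo(o);print(n,(proj(i,O-.041*bx+[0,0,.102])-[150,60])*1.8)
E
```

```text
4 [227.2682 304.1973]
5 [225.3113 342.0307]
```

Toggle disc at zoomed (227,348), which fits the on position (342, against 370 for the middle). Guard is up about 0.36 rad. I'll draw out along the reverse path.

Request:
drive_tool([
  {"linear":[0.004,-0.004,0],"delta_rot":[0,0,0],"grip":255},
  {"linear":[0.0085,-0.0085,0],"delta_rot":[0,0,0],"grip":255},
  {"linear":[0.0127,-0.0127,0],"delta_rot":[0,0,0],"grip":255},
  {"linear":[0.016,-0.009,0],"delta_rot":[0,0,0],"grip":255},
  {"linear":[0.02,-0.005,0],"delta_rot":[0,0,0],"grip":255},
  {"linear":[0.0233,-0.0021,0],"delta_rot":[0,0,0],"grip":255},
  {"linear":[0.0233,-0.0021,0],"delta_rot":[0,0,0],"grip":255},
  {"linear":[0.033,-0.012,0],"delta_rot":[0,0,0],"grip":255},
  {"linear":[0.043,-0.022,0],"delta_rot":[0,0,0],"grip":255},
  {"linear":[0.053,-0.032,0],"delta_rot":[0,0,0],"grip":255},
  {"linear":[0.053,-0.032,0],"delta_rot":[0,0,0],"grip":255},
  {"linear":[0.053,-0.032,0],"delta_rot":[0,0,0],"grip":255},
])

```text
t: 8.45
tcp_pos: [0.6058, -0.2939, 0.0793]
tool_rot: [[-0.361, 0.361, 0.86], [-0.608, 0.608, -0.51], [-0.707, -0.707, 0.0]]
contact_force: [0.4, -0.9, -0.7]
gripper_width: 0.0001
```

```bash
python3 - <<'E'
from h import *
st("7");zz("7")
o=bot.get_obs();i=wristinfo(o)
for x in(-.041,-.025): print((proj(i,O+x*bx+[0,0,.102])-[150,60])*1.8)
print([(q-[150,60])*1.8 for q in lip(i,0)])
E
```

```text
t 8.45 box mm [-100.8    0.    79.3] q [-0.9332  0.7798  1.4643  0.7332  1.3415 -0.7379] F [ 0.3821 -0.8514 -0.6861]
[[-0.3607  0.3608  0.86  ]
 [-0.6085  0.6078 -0.5102]
 [-0.7068 -0.7074  0.0003]]
[226.8851 168.163 ]
[227.0127 122.0878]
[array([ 86.6055, 246.2883]), array([366.236 , 246.3579])]
```

View pics/z_7.png

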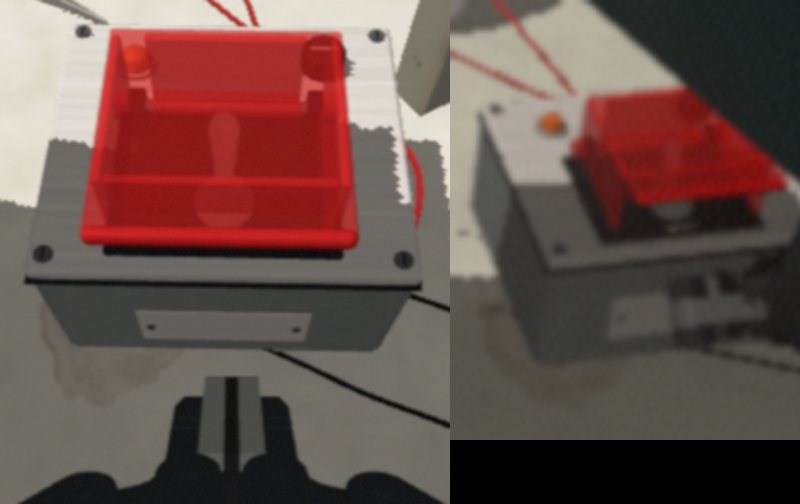

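The guard is shut: its lip is at row 246, which is the row predicted for shut. The toggle tip is at (223,125), against 122 predicted for on and 168 for off. The box hasn't moved and the fingers are about 30 mm clear of it.

```bash
python3 - <<'E'
from h import *
print(bot.finish_job())
E
```

```text
the job is handed in; nothing more can be done
None
```

I switched the tank's output on and handed the job in at about 8.5 s of the 38 s allowed; the interface gives no verdict.

I brought the closed fingers in from the front at 45° and lifted the guard by its lip to about 0.19 rad. With the guard resting on the backs of the fingers, I pushed the toggle back until it snapped over; the guard was then up about 0.36 rad. I drew the fingers out along the same path and the guard dropped shut.

**Last checks, from the wrist picture:**
- **Guard:** the lip edge is at the row predicted for shut.
- **Toggle:** its tip is within 3 zoomed pixels of the predicted on position, which is 46 pixels from off.
- **Box:** the front corners are within about 4 zoomed pixels of where they were before contact, roughly 1 to 2 mm.
- **Contact:** the fingers are about 30 mm clear, and the remaining wrist force of about 1 N matches the free-air noise.

**Limits of these checks:**
- The angles are estimates from pictures; I had no direct reading of either joint.
- The box showed about 2 mm nearer in the wrist view than in the fixed cameras, and I allowed for that.
- I did not measure the tank, timer, pen, tweezers and bottle again at the end, but nothing the arm did came near them.

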